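# Clear the tablet counting board into its box

## Robot

A 6-joint arm with a two-finger parallel gripper is mounted at the origin on the work surface. World frame = base frame: x ahead of the robot, y to its left, z up, the work surface at z = 0. Lengths are in m, angles in rad, forces in N, time in s.
With the tool pointing down it reaches from about 0.35 to 0.775 m from the base axis. Payload 5.5 kg.
Tool frame: the origin (TCP) lies at the very end of the fingers, on their centre line; the grasp point (between the pads) lies 19 mm behind it; z points along the fingers, y is the direction in which the jaws open and shut (so a half turn about z gives the same grasp; the last joint's range is limited). The gripper opens to 85 mm and grips with 20 to 120 N. Pads are 22 mm wide; open, the fingers measure 114 mm over their backs; the gripper's body (76 mm by 85 mm) begins 54 mm behind the grasp point. The pads swing forward as they close: fully open they stand 13 mm farther back than shut.
Start: joints at [-1.39, 0.313, 0.046, 1.304, 0, 1.431], TCP at [0.181, -0.546, 0.231] pointing down, gripper open.
Joint ranges: [-2.76, 2.76], [-0.86, 1.69], [-1.03, 1.26], [-2.2, 2.34], [-1.47, 1.5], [-3.14, 3.14]. Speed limits (rad/s): [2.57, 2.57, 3.14, 3.14, 3.14, 3.14].

## Interface

Orientations are given as a unit quaternion [w, x, y, z].
In Python, from workcell import get_state, read_camera, hand_in, find_in, silhouettes gives the robot as it stands. The module is installed in compiled form; this text tells all that it offers.
- The arm moves only by the tool send_rows, never from a script. Its argument "deltas" is a list that holds one entry, the list of rows, each a list of 6 numbers: the shift along the world's x, y, z in cm, then the turn, a rotation vector about the world's x, y, z in degrees. In form: [[[dx, dy, dz, wx, wy, wz], ...]]. A call has 1 to 12 rows; each row is the pose to reach, as a shift and turn from the pose commanded when the call began; what a row does not reach only later rows make up. A row lasts 1/10 s, in which the tool goes at most 50 mm and 8.59 degrees, less where a joint would pass 70% of its speed; a pose out of reach is approached as far as the arm can. A call with a gripper value outside its range is refused whole. "jaw" is the opening, from -1 (shut) to 1 (fully open), so that 0 is half open, set as the call begins (left out, the last holds). The fingers move at their own pace and stop on an object; "force" is the grip in N (left out, the last holds). Time passes only in rows, so rows that repeat a pose let the fingers close. It gives the time, the measured TCP pose, the force and the opening at its end, in the units of the state.
- get_state(): the state, without advancing time (a new reading comes with each control period).
- read_camera(name): name is "scene" or "top" or "wrist"; returns a dict with "img" (400x640x3 uint8, red, green, blue), "z_map" (400x640 float32, m along the optical axis (not along the pixel's ray), 0 where there is no reading), "vfov" (degrees; the focal length in pixels is half the picture's height over the tangent of half this angle, whatever the lens; pixels are square), "cx", "cy" (the principal point, pixels), "R" (3x3) and "t" (3): a world point X has camera coordinates R X + t; the wrist camera has in their place "hand_eye" (4x4, takes a point from camera to tool coordinates, whose origin is the TCP and whose axes are the flange's). Camera axes: x right, y down, z forward; pixel columns grow to the right and rows downward; lengths in m; the calibration is good to about 2 mm. A picture is of the moment at which its call begins: read the wrist's pose just before it.
- hand_in(): hands the job in, once; it reports no verdict.
Trained networks look in a picture, given as the dict that the camera call returned (one of the last four; its "shot" number tells which), for a name from the list of things; names that differ only in an ending like _2 or _b are one class to them, and where a whole thing is asked for, a point or a joint stands for the part that bears it (a point fixed in the world has none). Each returns a list of dicts, best first, with "conf" (0 to 1); they miss things now and then, are a little off and sometimes report something else, mostly with a low value. They report only what shows in the picture. A call takes as long as a camera call.
- find_in(picture, thing): "box" ([centre column, centre row, width, height] in pixels, round what is visible of it).
- silhouettes(picture, thing): "mask" (400x640 bool, what is visible of it) and "box" ([centre column, centre row, width, height] in pixels, round what is visible of it).
The state is a dict: "clock": time; "joint_pos": joint angles; "qvel": joint speeds; "tau": joint torques, N m; "tcp_pos": TCP position; "orientation": TCP orientation; "wrist_force": force on the tool from outside, world axes, zero at the start; "ft_torque": the same for the moment, N m; "finger_gap": finger opening in m.
Only numpy, scipy, OpenCV 4.12 (cv2) and the standard library are available. Lean on these libraries where they do the work, as an engineer would, in place of code of your own. Each camera call takes 0.05 s, during which the arm holds its last target.

## Task

Press the cover's release tab down while sliding the cover all the way open, then use the scraper block to sweep every tablet off the counting board into the catch box, never touching a tablet with the gripper's fingers, and put the drying canisters in with them. Stand the scraper back upright on its rubber mat, and slide the cover fully shut with the tab pressed so that it springs up and latches. Leave the jar, the carton and the notepad where they are.

Things in the scene. Friction and masses are not known exactly. Their poses are not given: they have to be found in the camera images.
- station: Tablet counting station, fixed: a blue sorting board and a metal catch box side by side, and rails for the box's sliding cover. Origin at table height under the box's centre, z up, +x from the board across the box, +y the way the cover opens. All mm below are in this frame. The rails run on from y 70 to 262 at x about -54 and 58, up to height 63.
- box_floor (a point): Centre of the catch box's inner floor, height 5 mm; station's axes. The box is inside x -46 to 50, y -66 to 66, 47 deep under the cover. Its far wall (x 50) rises to height 80 as a backstop, its end wall (y -66 to -70) and the bridge over the cover (y 66 to 70) to 75.
- board_mid (a point): Middle of the board's upper face: station x -128, y 0, height 60 mm; station's axes. The flat board spans x -206 to -50, y -64 to 64, with 15 mm high walls at both sides and the back (x -206) and none at x -50, where it ends straight over the box's mouth.
- cover (a joint): Steel cover of the box, 5 mm thick, top at height 57 mm, sliding along station +y: 0 = shut, 0.130 m = fully open (end stop). About 2 N of friction. The tab's catch locks it when shut, when fully open, and in two notches on the way (near 0.04 and 0.083 m).
- tab (a joint): Spring release tab on the cover: 0 = up (latched), 0.008 m = fully down. 3 N starts it, 6.5 N holds it down. The cover leaves a notch, either way, only while the tab is down more than 6 mm; let go, the tab springs up into any notch it meets, or rubs under the toothed lip between notches.
- tab_top (a point): Middle of the top of the tab's upright grip, a grey block 16 mm (station x) by 30 mm (y), standing 28 mm over the tab's 44 by 42 mm plate; top at height 90 mm with the tab up. Pinch it across its 16 mm, push it 8 mm down and move along. Cover shut: x 0, y 95 mm in the station's frame; it moves with the cover.
- mat: Scraper's mat: black rubber, 100 mm (x) by 120 mm (y), 3 mm thick, fixed to the table. Origin at the centre of its underside.
- scraper: Loose scraper block, about 160 g: steel base 44 mm (x) by 70 mm (y) by 18 mm high, with a grey upright handle 16 mm (x) by 50 mm (y) in its middle, up to height 60 mm. Its wide faces (facing +x and -x) sweep. Origin at the centre of its underside. Starts standing on the mat.
- dish: Round steel dish plate, 116 mm across, 4 mm thick, flat, fixed; the drying canisters start on it. Origin at the centre of its underside.
- canister0: Drying (desiccant) canister, loose, white plastic puck 32 mm across and 20 mm high, 25 g. Origin at the centre of its underside; z is its axis. May be absent (2 or 3 are there).
- canister1: Drying (desiccant) canister, loose, white plastic puck 32 mm across and 20 mm high, 25 g. Origin at the centre of its underside; z is its axis. May be absent (2 or 3 are there).
- canister2: Drying (desiccant) canister, loose, white plastic puck 32 mm across and 20 mm high, 25 g. Origin at the centre of its underside; z is its axis. May be absent (2 or 3 are there).
- tablet0: Large white effervescent tablet, 24 mm across, 8 mm thick, about 10 g, loose, starts lying on the board. Origin at the centre of one flat face (the lower one at the start). May be absent (3 to 6 are there).
- tablet1: Large white effervescent tablet, 24 mm across, 8 mm thick, about 10 g, loose, starts lying on the board. Origin at the centre of one flat face (the lower one at the start). May be absent (3 to 6 are there).
- tablet2: Large white effervescent tablet, 24 mm across, 8 mm thick, about 10 g, loose, starts lying on the board. Origin at the centre of one flat face (the lower one at the start). May be absent (3 to 6 are there).
- tablet3: Large white effervescent tablet, 24 mm across, 8 mm thick, about 10 g, loose, starts lying on the board. Origin at the centre of one flat face (the lower one at the start). May be absent (3 to 6 are there).
- tablet4: Large white effervescent tablet, 24 mm across, 8 mm thick, about 10 g, loose, starts lying on the board. Origin at the centre of one flat face (the lower one at the start). May be absent (3 to 6 are there).
- tablet5: Large white effervescent tablet, 24 mm across, 8 mm thick, about 10 g, loose, starts lying on the board. Origin at the centre of one flat face (the lower one at the start). May be absent (3 to 6 are there).
- bottle: Bystander: amber glass jar, 52 mm across, 100 mm tall. Origin at the centre of its underside.
- carton: Bystander: cardboard carton 60 x 90 x 70 mm (x, y, z). Origin at the centre of its underside.
- notepad: Bystander: pad of blank paper 80 x 110 x 12 mm. Origin at the centre of its underside.

How it is judged:
On the way, in this order (a step that is already met when the one before it is completed fails the run):
1. the cover is slid fully open (within 8 mm) (value of joint cover above 0.122 m), for 0.2 s.
2. every tablet and every canister lies in the catch box (x of tablet0 in the frame of box_floor between -0.055 and 0.055 m and y of tablet0 in the frame of box_floor between -0.07 and 0.07 m and z of each of tablet0, tablet1, tablet2, tablet3, tablet4, tablet5, canister0, canister1, canister2 in the frame of box_floor below 0.04 m and x of tablet1 in the frame of box_floor between -0.055 and 0.055 m and y of tablet1 in the frame of box_floor between -0.07 and 0.07 m and x of tablet2 in the frame of box_floor between -0.055 and 0.055 m and y of tablet2 in the frame of box_floor between -0.07 and 0.07 m and x of tablet3 in the frame of box_floor between -0.055 and 0.055 m and y of tablet3 in the frame of box_floor between -0.07 and 0.07 m and x of tablet4 in the frame of box_floor between -0.055 and 0.055 m and y of tablet4 in the frame of box_floor between -0.07 and 0.07 m and x of tablet5 in the frame of box_floor between -0.055 and 0.055 m and y of tablet5 in the frame of box_floor between -0.07 and 0.07 m and x of canister0 in the frame of box_floor between -0.055 and 0.055 m and y of canister0 in the frame of box_floor between -0.07 and 0.07 m and x of canister1 in the frame of box_floor between -0.055 and 0.055 m and y of canister1 in the frame of box_floor between -0.07 and 0.07 m and x of canister2 in the frame of box_floor between -0.055 and 0.055 m and y of canister2 in the frame of box_floor between -0.07 and 0.07 m), for 0.2 s.
At the end, for the whole second after the job is handed in: All tablets and canisters lie in the catch box (origins under 40 mm above its floor); cover shut within 4 mm, tab up within 2 mm; scraper upright (0.1 rad), let go and at rest on its mat, centre within 35 mm (mat x) and 45 mm (mat y) of the mat's centre (all of step 2 and value of joint cover below 0.004 m and value of joint tab below 0.002 m and x of scraper in the frame of mat between -0.035 and 0.035 m and y of scraper in the frame of mat between -0.045 and 0.045 m and z of scraper in the frame of mat below 0.008 m and angle between scraper's own z axis and vertical below 0.1 rad and linear speed of scraper below 0.02 m/s); the robot touches nothing.
It fails at once if the fingers touch a tablet (contact force between the fingers and tablet0 above 0.3 N or contact force between the fingers and tablet1 above 0.3 N or contact force between the fingers and tablet2 above 0.3 N or contact force between the fingers and tablet3 above 0.3 N or contact force between the fingers and tablet4 above 0.3 N or contact force between the fingers and tablet5 above 0.3 N).
It fails at once if a bystander is moved more than 20 mm (distance of any of bottle, carton, notepad from where it was at the start of the episode above 0.02 m).
Of tablet0, tablet1, tablet2, tablet3, tablet4, tablet5 only 3 to 6 are there at a start; the rules pass over those that are not, and their reading is None.
Of canister0, canister1, canister2 only 2 to 3 are there at a start; the rules pass over those that are not, and their reading is None.
At some moment in a run one of scraper, canister0, canister1, canister2 may be knocked a few centimetres aside while the robot is not near it.
Once in a run the grip may slacken for a moment while it holds something.
It also fails if it takes over 192 s, if anything falls off the work surface, if the arm or the gripper's body presses on something with over 40 N, if the wrist force passes 120 N, or if a joint passes its speed limit or range.

## Working session

There is one attempt and no reset: what is moved stays moved. The work goes in short steps, Python scripts to look and compute and a tool call to move; the robot and the scene stay as the last step left them, time stands still between calls to the robot, and variables do not carry over. Pictures are saved under pics/ and viewed, and the job is handed in when it is done.

Besides the shell and the picture viewer there is one more tool, called after ">>>" as a command line: name --argument value ..., lists and objects as JSON in quotes. send_rows: Moves the arm, as the interface text tells. Its arguments: {"type":"object","properties":{"deltas":{"type":"array","items":{"type":"array","items":{"type":"array","items":{"type":"number"}}}},"jaw":{"type":"number"},"force":{"type":"number"}},"required":["deltas"]}

```bash
mkdir -p pics; ls; cat > h.py <<'E'
import numpy as np, cv2
from workcell import get_state, read_camera, hand_in, find_in, silhouettes
from scipy.spatial.transform import Rotation as Rn
def Rq(q): return Rn.from_quat([q[1],q[2],q[3],q[0]]).as_matrix()
def cloud(c,st=None):
    z=c["z_map"]; h,w=z.shape; f=h/2/np.tan(np.radians(c["vfov"])/2)
    u,v=np.meshgrid(np.arange(w),np.arange(h))
    P=np.stack([(u-c["cx"])/f*z,(v-c["cy"])/f*z,z],-1)
    if "R" in c: W=(P-np.array(c["t"]))@np.array(c["R"])
    else:
        H=np.array(c["hand_eye"]); T=P@H[:3,:3].T+H[:3,3]
        W=T@Rq(st["orientation"]).T+np.array(st["tcp_pos"])
    W[z<=0]=np.nan
    return W
def save(c,n): cv2.imwrite("pics/"+n,c["img"][:,:,::-1])
E
python3 - <<'E'
from h import *
s=get_state();print(s)
for n in ["scene","top"]:
    c=read_camera(n);save(c,n+"0.png");print({k:v for k,v in c.items() if k not in("img","z_map")})
    W=cloud(c);np.save(n+"0.npy",W)
    for t in ["station","cover","tab","mat","scraper","dish","canister0","tablet0","bottle","carton","notepad"]:
        for d in silhouettes(c,t):
            if d["conf"]>.3:
                p=W[d["mask"]];print(n,t,round(d["conf"],2),np.round(d["box"]),np.round(np.nanmedian(p,0),3),np.round(np.nanmin(p,0),3),np.round(np.nanmax(p,0),3))
E
```

```text
pics
{'clock': 0.0, 'joint_pos': array([-1.38958629e+00,  3.14030278e-01,  4.49726350e-02,  1.30361685e+00,
       -2.29498698e-05,  1.43119816e+00]), 'qvel': array([ 0.00055213,  0.00057413, -0.00010066, -0.00114412, -0.00178499,
        0.00088439]), 'tau': array([-3.77429460e-04, -4.80621958e+01,  2.98535532e+01,  1.90247706e-02,
       -2.18700484e-04, -1.27643636e-05]), 'tcp_pos': array([ 0.181207  , -0.54514987,  0.2303893 ]), 'orientation': array([-9.38638472e-04,  9.87162385e-01,  1.59717072e-01, -3.10094859e-05]), 'wrist_force': array([ 0.13040252, -0.24445594,  0.13731002]), 'ft_torque': array([ 0.02881302, -0.03936303, -0.01942154]), 'finger_gap': 0.08544295870637326}
{'vfov': 52.24048563374177, 'cx': 316.6117950588481, 'cy': 195.90231377598076, 'R': array([[ 0.64823595,  0.76141561,  0.00603549],
       [ 0.5523274 , -0.46474165, -0.69206188],
       [-0.52414177,  0.45195295, -0.72181295]]), 't': array([-0.35235707, -0.22288508,  1.37219026]), 'shot': 1}
scene station 0.69 [330. 222. 165. 103.] [ 0.572 -0.012  0.059] [ 0.326 -0.104 -0.002] [0.668 0.238 0.095]
scene cover
[... 3138 characters left out ...]
 8.  11.] [0.516 0.009 0.069] [ 0.506 -0.001  0.063] [0.526 0.019 0.074]
top tablet0 0.48 [333. 209.  12.  10.] [ 0.486 -0.031  0.069] [ 0.477 -0.041  0.063] [ 0.497 -0.02   0.074]
top tablet0 0.43 [333. 195.  13.  11.] [ 0.526 -0.026  0.068] [ 0.516 -0.037  0.059] [ 0.536 -0.014  0.073]
top tablet0 0.42 [319. 210.  10.  15.] [0.483 0.009 0.068] [ 0.471 -0.003  0.057] [0.498 0.02  0.074]
top bottle 0.63 [471. 148.  29.  23.] [ 0.644 -0.385  0.078] [ 0.625 -0.456 -0.005] [ 0.68  -0.368  0.106]
top carton 0.67 [181. 165.  46.  30.] [0.604 0.357 0.07 ] [ 0.579  0.317 -0.001] [0.644 0.41  0.078]
top notepad 0.65 [156. 228.  47.  35.] [0.457 0.429 0.013] [ 0.414  0.372 -0.003] [0.504 0.489 0.02 ]
```

```bash
python3 - <<'E'
import cv2
for n in ["scene","top"]:
    a=cv2.imread(f"pics/{n}0.png"); 
    x0,y0,x1,y1=(130,110,460,370) if n=="scene" else (120,110,520,290)
    cv2.imwrite(f"pics/{n}0z.png",cv2.resize(a[y0:y1,x0:x1],(800,int(800*(y1-y0)/(x1-x0))) if n=="top" else (760,598)))
E
```

```text
(no output)
```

View pics/scene0z.png

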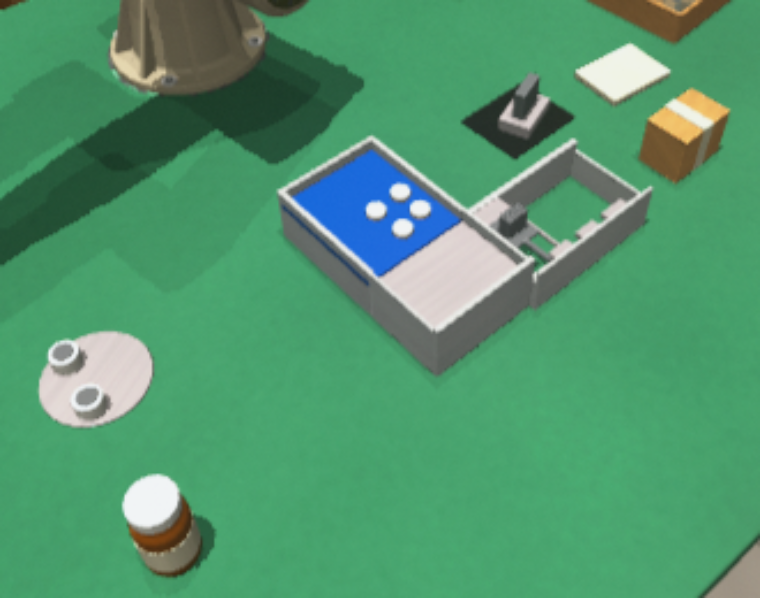

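View pics/top0z.png

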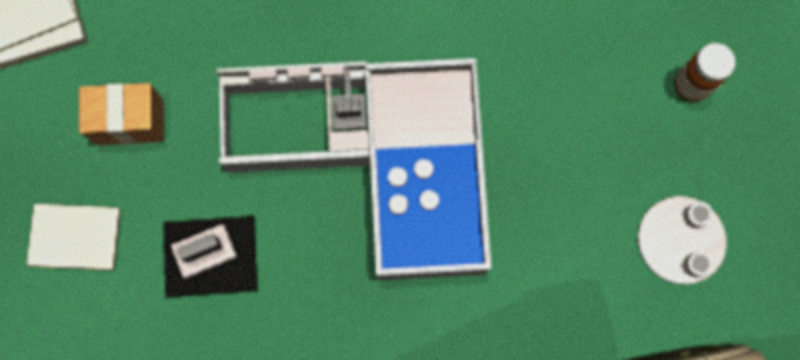

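The pictures show 4 tablets on the blue board (scene zoom about 375–420, 190–230), 2 canisters on the dish, the scraper turned on its mat, and the cover shut. Next I fit the poses.

```bash
python3 - <<'E'
from h import *
for n in ["scene","top"]:
    W=np.load(n+"0.npy"); img=cv2.imread(f"pics/{n}0.png")[:,:,::-1].astype(int)
    def pts(m): return W[m&np.isfinite(W[...,2])]
    def rect(p,l):
        r=cv2.minAreaRect(p[:,:2].astype(np.float32)*1000); print(n,l,len(p),np.round(r[0],1),np.round(r[1],1),round(r[2],1),"z",np.round(np.median(p[:,2]),4))
    X,Y,Z=W[...,0],W[...,1],W[...,2]
    blue=(img[...,2]>img[...,0]+80)&(img[...,2]>150)
    rect(pts(blue&(Z>.05)),"blue")
    rect(pts((Z>.085)&(X>.56)&(X<.66)&(Y>0)&(Y<.2)),"tabtop")
    for y0,y1 in [(-.05,0),(0,.05),(.1,.15),(.15,.2)]:
        m=(Z>.05)&(Y>y0)&(Y<y1)&(X>.35)&(X<.72); p=pts(m)
        print("xrange",y0,np.round(np.percentile(p[:,0],[.5,99.5]),4))
    wall=pts((Z>.07)&(Z<.085)&(X>.36)&(X<.72)&(Y>-.15)&(Y<.12)); rect(wall,"walls")
    rail=pts((Z>.055)&(Z<.07)&(X>.5)&(X<.72)&(Y>.1)&(Y<.3)); rect(rail,"rail")
    rect(pts((Z>.05)&(X>.36)&(X<.385+.3)&(Y<.3)&(Y>-.15)),"all")
    mat=pts((img.max(-1)<50)&(Z<.03)&(X>.34)&(X<.5)&(Y>.17)&(Y<.34)); rect(mat,"mat")
    rect(pts((Z>.05)&(X>.38)&(X<.5)&(Y>.18)&(Y<.33)),"scr top")
    rect(pts((Z>.012)&(X>.38)&(X<.5)&(Y>.18)&(Y<.33)),"scr all")
    for cx,cy in [(.405,-.379),(.473,-.384)]:
        p=pts((Z>.014)&(Z<.035)&(np.hypot(X-cx,Y-cy)<.03)); 
        print("can",cv2.minEnclosingCircle(p[:,:2].astype(np.float32)*1000),np.percentile(p[:,2],[5,50,95]))
E
```

```text
scene blue 2236 [204.7 290.8] [579.6 883.7] 11.2 z 0.0612
scene tabtop 76 [620.5  48.4] [27.5 84.7] 43.9 z 0.0904
xrange -0.05 [0.3932 0.6616]
xrange 0 [0.393  0.6632]
xrange 0.1 [0.5406 0.6656]
xrange 0.15 [0.5388 0.6639]
scene walls 971 [525.4 -10. ] [272.1 180.4] 1.8 z 0.0752
scene rail 324 [601.6 167.5] [125.8 136.6] 1.1 z 0.0615
scene all 6136 [529.8  85.8] [387.3 278.5] 88.3 z 0.0609
scene mat 404 [428.9 251.1] [ 95.5 115.2] 3.1 z 0.0043
scene scr top 88 [432.1 257.9] [15.7 49.9] 22.0 z 0.063
scene scr all 332 [431.5 257.7] [45.8 74.4] 21.3 z 0.0243
can ((402.4505310058594, -380.38726806640625), 16.42339515686035) [0.01547693 0.02425062 0.02721558]
can ((467.6907958984375, -384.83587646484375), 16.41287612915039) [0.01649625 0.02427173 0.02621588]
top blue 3955 [427.7 330.2] [161.9 868.9] 8.1 z 0.0612
top tabtop 82 [619.7  46.5] [27.  85.4] 34.7 z 0.0909
xrange -0.05 [0.396  0.6628]
xrange 0 [0.3942 0.6616]
xrange 0.1 [0.5435 0.6674]
xrange 0.15 [0.5417 0.6659]
top walls 895 [529.8  -9.1] [269.8 180. ] 2.3 z 0.0758
top rail 374 [603.9 168. ] [125.4 136.8] 1.8 z 0.0616
top all 7249 [531.9  88.5] [386.8 275.7] 89.3 z 0.0607
top mat 1054 [428.5 253.2] [ 97.4 117.6] 2.9 z 0.0039
top scr top 152 [433.8 259.1] [17.1 49.8] 20.7 z 0.0627
top scr all 491 [434.3 259. ] [45.6 69.9] 22.1 z 0.0236
can ((404.9766540527344, -379.7646484375), 16.348806381225586) [0.01808204 0.02439496 0.02906409]
can ((469.6390075683594, -384.534423828125), 16.479665756225586) [0.02060365 0.02468211 0.02877427]
```

```bash
python3 - <<'E'
from h import *
for n in ["scene","top"]:
    W=np.load(n+"0.npy"); img=cv2.imread(f"pics/{n}0.png")[:,:,::-1].astype(int)
    X,Y,Z=W[...,0],W[...,1],W[...,2]
    def pts(m): return W[m&np.isfinite(Z)]
    def rect(p,l):
        r=cv2.minAreaRect(p[:,:2].astype(np.float32)*1000); print(n,l,len(p),np.round(r[0],1),np.round(r[1],1),round(r[2],1),"z",np.round(np.median(p[:,2]),4))
    rect(pts((Z>.082)&(X>.57)&(X<.635)&(Y>.03)&(Y<.12)),"tabtop")
    blue=(img[...,2]>img[...,0]+80)&(img[...,2]>130)&(X>.36)&(X<.6)&(abs(Y)<.15)&(Z>.05)&(Z<.064)
    rect(pts(blue),"blue")
    # line fits: rail inner/outer
    for l,m in [("railN",(Z>.05)&(Z<.07)&(X>.52)&(X<.56)&(Y>.1)&(Y<.23)),("railF",(Z>.05)&(Z<.07)&(X>.63)&(X<.69)&(Y>.1)&(Y<.23)),
                ("wall+y",(Z>.07)&(Z<.082)&(X>.40)&(X<.53)&(Y>.03)&(Y<.08)),("wall-y",(Z>.07)&(Z<.082)&(X>.40)&(X<.65)&(Y<-.05)&(Y>-.12)),
                ("wallback",(Z>.07)&(Z<.082)&(X>.36)&(X<.42)&(abs(Y)<.055)),("backstop",(Z>.07)&(Z<.086)&(X>.63)&(X<.7)&(Y<.03)&(Y>-.07))]:
        p=pts(m)
        if len(p)<10: print(l,len(p));continue
        vx,vy,x,y=cv2.fitLine(p[:,:2].astype(np.float32),cv2.DIST_HUBER,0,.01,.01).ravel()
        print(n,l,len(p),"ang",round(np.degrees(np.arctan2(vy,vx))%180,2),"pt",round(x*1000,1),round(y*1000,1))
    for cx,cy in [(.483,.008),(.516,.008),(.486,-.031),(.525,-.027)]:
        p=pts((Z>.0655)&(Z<.075)&(np.hypot(X-cx,Y-cy)<.02)); print("tab",np.round(p[:,:2].mean(0)*1000,1),np.round(cv2.minEnclosingCircle(p[:,:2].astype(np.float32)*1000)[1],1))
E
```

```text
scene tabtop 84 [601.5  67.6] [18.1 32.8] 3.8 z 0.0903
scene blue 1731 [476.7 -27.1] [159.  121.4] 1.6 z 0.0608
scene railN 152 ang 92.04 pt 545.7 167.2
scene railF 243 ang 91.48 pt 661.0 141.4
scene wall+y 128 ang 1.56 pt 462.0 34.9
scene wall-y 279 ang 1.75 pt 521.0 -96.8
scene wallback 115 ang 90.46 pt 396.9 -22.5
scene backstop 165 ang 92.22 pt 659.6 -35.9
tab [480.8   7.3] 17.3
tab [514.8   7.7] 13.1
tab [484.2 -30.6] 12.8
tab [524.8 -26. ] 12.7
top tabtop 85 [603.9  62.7] [39.9 17.3] 88.6 z 0.0909
top blue 2409 [480.1 -31.1] [152.2 126.1] 2.3 z 0.0607
top railN 185 ang 92.03 pt 546.0 165.1
top railF 238 ang 91.24 pt 660.8 153.9
top wall+y 120 ang 1.95 pt 464.2 36.0
top wall-y 262 ang 1.15 pt 511.7 -95.7
top wallback 117 ang 89.76 pt 398.7 -20.1
top backstop 142 ang 91.52 pt 658.7 -4.1
tab [481.7   8.4] 18.7
tab [515.4   8.5] 15.1
tab [486.9 -31.2] 14.6
tab [526.9 -25. ] 12.0
```

>>> send_rows --deltas '[[[21, 30, 0, 0, 0, 36], [42.2, 61.2, 0, 0, 0, 73.2], [42.2, 61.2, 0, 0, 0, 73.2], [42.2, 61.2, 0, 0, 0, 73.2], [42.2, 61.2, 0, 0, 0, 73.2], [42.2, 61.2, 0, 0, 0, 73.2], [42.2, 61.2, 0, 0, 0, 73.2], [42.2, 61.2, 0, 0, 0, 73.2], [42.2, 61.2, 0, 0, 0, 73.2], [42.2, 61.2, 0, 0, 0, 73.2], [42.2, 61.2, 0, 0, 0, 73.2], [42.2, 61.2, 0, 0, 0, 73.2]]]' --jaw 1 --force 60

```text
clock: 2.4
tcp_pos: [0.5229, -0.0498, 0.2316]
orientation: [0.0, 0.697, 0.717, 0.0]
wrist_force: [-0.2, -1.6, 0.8]
finger_gap: 0.0854
```

>>> send_rows --deltas '[[[8, 11.65, 0, 0, 0, 0], [8, 11.65, 0, 0, 0, 0], [8, 11.65, -6, 0, 0, 0], [8, 11.65, -10, 0, 0, 0], [8, 11.65, -10, 0, 0, 0], [8, 11.65, -10, 0, 0, 0], [8, 11.65, -10, 0, 0, 0]]]'

```text
clock: 3.1
tcp_pos: [0.6026, 0.0639, 0.1332]
orientation: [0.001, 0.698, 0.716, 0.001]
wrist_force: [0.5, 1.2, 0.4]
finger_gap: 0.0855
```

```bash
python3 - <<'E'
from h import *
s=get_state();c=read_camera("wrist");save(c,"w1.png");W=cloud(c,s);print(s["tcp_pos"],s["orientation"])
X,Y,Z=W[...,0],W[...,1],W[...,2]
p=W[(Z>.082)&(Z<.1)&(abs(X-.603)<.035)&(abs(Y-.067)<.035)]
print(len(p),cv2.minAreaRect(p[:,:2].astype(np.float32)*1000),np.median(p[:,2]))
E
```

```text
[0.60258022 0.06391597 0.13324445] [7.50590040e-04 6.97592760e-01 7.16493884e-01 5.39908018e-04]
1509 ((603.1126708984375, 67.68350982666016), (16.55465316772461, 30.14315414428711), 2.0945935249328613) 0.09125873198723579
```

View pics/w1.png

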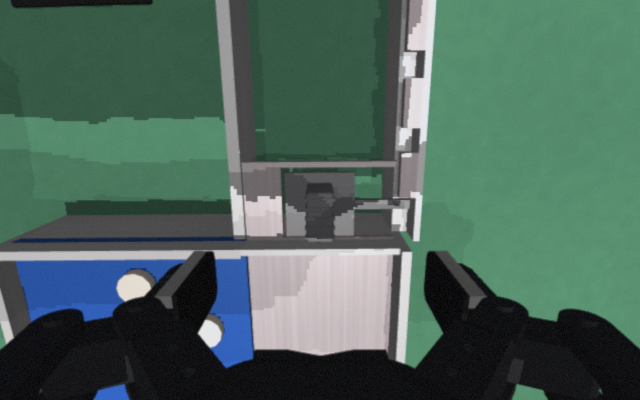

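The wrist view shows the grip block (about col 320, row 205) centred between the fingers, measured at (0.603, 0.068). I'll descend and pinch.

>>> send_rows --deltas '[[[0, 0.3, -3, 0, 0, 0], [0, 0.3, -6, 0, 0, 0], [0, 0.3, -6.5, 0, 0, 0], [0, 0.3, -6.5, 0, 0, 0], [0, 0.3, -6.5, 0, 0, 0]]]'

```text
clock: 3.65
tcp_pos: [0.6035, 0.0672, 0.0688]
orientation: [0.001, 0.698, 0.717, 0.001]
wrist_force: [0.9, -0.2, -1.1]
finger_gap: 0.0851
```

>>> send_rows --deltas '[[[0, 0, 0, 0, 0, 0], [0, 0, 0, 0, 0, 0], [0, 0, 0, 0, 0, 0], [0, 0, 0, 0, 0, 0], [0, 0, 0, 0, 0, 0], [0, 0, 0, 0, 0, 0], [0, 0, 0, 0, 0, 0]]]' --jaw -1 --force 80

```text
clock: 4.35
tcp_pos: [0.6022, 0.0678, 0.0667]
orientation: [0.0, 0.697, 0.717, 0.0]
wrist_force: [0.4, 1.5, 3.4]
finger_gap: 0.0142
```

>>> send_rows --deltas '[[[0, 0, -0.4, 0, 0, 0], [0, 0, -0.85, 0, 0, 0], [0, 0, -0.85, 0, 0, 0], [0, 0, -0.85, 0, 0, 0]]]'

```text
clock: 4.75
tcp_pos: [0.6023, 0.0679, 0.0585]
orientation: [0.0, 0.697, 0.717, 0.0]
wrist_force: [-2.5, 1.1, 7.8]
finger_gap: 0.0148
```

>>> send_rows --deltas '[[[0, 0.8, -0.05, 0, 0, 0], [-0.05, 2, -0.05, 0, 0, 0], [-0.1, 3.5, -0.05, 0, 0, 0], [-0.15, 5, -0.05, 0, 0, 0], [-0.2, 6.5, -0.05, 0, 0, 0], [-0.24, 8, -0.05, 0, 0, 0], [-0.29, 9.5, -0.05, 0, 0, 0], [-0.33, 11, -0.05, 0, 0, 0], [-0.37, 12.2, -0.05, 0, 0, 0], [-0.39, 13.1, -0.05, 0, 0, 0], [-0.39, 13.2, -0.05, 0, 0, 0], [-0.39, 13.2, -0.05, 0, 0, 0]]]'

```text
clock: 5.95
tcp_pos: [0.5979, 0.1981, 0.0582]
orientation: [0.001, 0.698, 0.717, -0.001]
wrist_force: [-3.3, -6.0, 11.5]
finger_gap: 0.0145
```

>>> send_rows --deltas '[[[0, -0.1, 0.4, 0, 0, 0], [0, -0.1, 0.85, 0, 0, 0], [0, -0.1, 0.85, 0, 0, 0]]]'

```text
clock: 6.25
tcp_pos: [0.5978, 0.1978, 0.0659]
orientation: [0.0, 0.697, 0.717, -0.001]
wrist_force: [-2.0, -4.5, 3.0]
finger_gap: 0.0147
```

>>> send_rows --deltas '[[[0, 0, 0, 0, 0, 0], [0, 0, 0, 0, 0, 0], [0, 0, 0, 0, 0, 0], [0, 0, 4, 0, 0, 0], [0, 0, 8, 0, 0, 0], [0, 0, 12, 0, 0, 0], [0, 0, 12, 0, 0, 0]]]' --jaw 0

```text
clock: 6.95
tcp_pos: [0.6015, 0.1997, 0.1923]
orientation: [0.003, 0.697, 0.717, 0.005]
wrist_force: [0.6, 0.1, 0.8]
finger_gap: 0.0427
```

```bash
python3 - <<'E'
from h import *
s=get_state();c=read_camera("wrist");save(c,"w2.png");W=cloud(c,s);print(s["tcp_pos"],s["finger_gap"],s["clock"])
X,Y,Z=W[...,0],W[...,1],W[...,2]
p=W[(Z>.075)&(Z<.1)&(abs(X-.599)<.04)&(abs(Y-.197)<.04)]
print(len(p),cv2.minAreaRect(p[:,:2].astype(np.float32)*1000),np.median(p[:,2]))
c=read_camera("scene");save(c,"s2.png")
a=cv2.imread("pics/s2.png");cv2.imwrite("pics/s2z.png",cv2.resize(a[110:370,130:460],(760,598)))
E
```

```text
[0.60149619 0.19974384 0.1922931 ] 0.042720164510532635 6.95
955 ((598.8668212890625, 197.53091430664062), (16.807313919067383, 29.9796085357666), 1.8627792596817017) 0.09116952710614029
```

View pics/s2z.png

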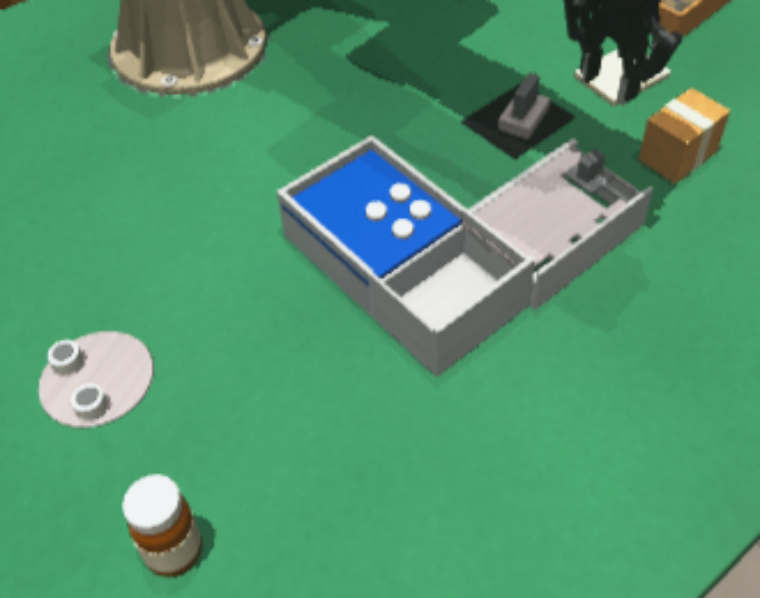

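Cover is open (tab moved 129.8 mm, top at 91 mm means latched up). Next, the scraper.

>>> send_rows --deltas '[[[-5, 1.8, 0, 0, 0, 7], [-10, 3.6, 0, 0, 0, 14], [-15, 5.3, -2, 0, 0, 20], [-16.7, 5.9, -6, 0, 0, 20], [-16.7, 5.9, -6, 0, 0, 20], [-16.7, 5.9, -6, 0, 0, 20]]]' --jaw 0.6

```text
clock: 7.65
tcp_pos: [0.4278, 0.2571, 0.1229]
orientation: [-0.002, 0.562, 0.827, -0.003]
wrist_force: [0.9, -0.3, 0.8]
finger_gap: 0.0687
```

```bash
python3 - <<'E'
from h import *
s=get_state();c=read_camera("wrist");save(c,"w3.png");W=cloud(c,s);print(s["tcp_pos"],s["orientation"],s["clock"])
X,Y,Z=W[...,0],W[...,1],W[...,2]
for z in(.05,.012):
  p=W[(Z>z)&(Z<.07)&(np.hypot(X-.434,Y-.2585)<.06)]
  print(len(p),cv2.minAreaRect(p[:,:2].astype(np.float32)*1000),np.median(p[:,2]))
p=W[(c["img"].max(-1)<50)&(Z<.012)&(abs(X-.43)<.09)&(abs(Y-.25)<.1)]
print(cv2.minAreaRect(p[:,:2].astype(np.float32)*1000))
E
```

```text
[0.42775774 0.25712636 0.1229318 ] [-0.0017571   0.56162903  0.82738333 -0.00256508] 7.65
2087 ((433.2338562011719, 258.00225830078125), (15.956249237060547, 50.10360336303711), 22.07782554626465) 0.06401045980973973
5913 ((433.38458251953125, 257.7193298339844), (44.031455993652344, 70.4247817993164), 21.951440811157227) 0.022714122826603178
((427.9949645996094, 252.73590087890625), (99.1052017211914, 118.51148986816406), 2.9729831218719482)
```

View pics/w3.png

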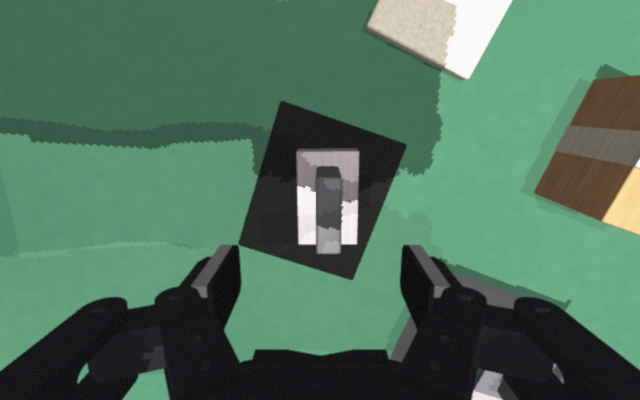

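>>> send_rows --deltas '[[[0, 0, -2, 0, 0, 0.4], [0, 0, -2, 0, 0, 0.4], [0, 0, -2, 0, 0, 0.4]]]'

```text
clock: 8.0
tcp_pos: [0.4325, 0.2577, 0.1064]
orientation: [0.0, 0.56, 0.829, 0.0]
wrist_force: [0.1, -0.3, 0.6]
finger_gap: 0.0684
```

>>> send_rows --deltas '[[[0.08, 0, -3, 0, 0, 0], [0.08, 0, -6, 0, 0, 0], [0.08, 0, -7.7, 0, 0, 0], [0.08, 0, -7.7, 0, 0, 0], [0.08, 0, -7.7, 0, 0, 0]]]'

```text
clock: 8.5
tcp_pos: [0.433, 0.2579, 0.0298]
orientation: [0.0, 0.56, 0.829, 0.0]
wrist_force: [0.9, -0.4, -0.7]
finger_gap: 0.0683
```

>>> send_rows --deltas '[[[0, 0, 0, 0, 0, 0], [0, 0, 0, 0, 0, 0], [0, 0, 0, 0, 0, 0], [0, 0, 0, 0, 0, 0], [0, 0, 0, 0, 0, 0], [0, 0, 0, 0, 0, 0], [0, 0, 0, 0, 0, 0]]]' --jaw -1 --force 80

```text
clock: 9.2
tcp_pos: [0.4327, 0.258, 0.0298]
orientation: [0.001, 0.559, 0.829, 0.001]
wrist_force: [-0.1, 0.6, 6.4]
finger_gap: 0.0153
```

>>> send_rows --deltas '[[[0, 0, 3, 0, 0, 0], [0, 0, 7, 0, 0, 0], [0, -2, 11, 0, 0, 0], [0, -6, 11, 0, 0, -5], [0, -10, 11, 0, 0, -10], [0, -14, 11, 0, 0, -15], [0, -18, 11, 0, 0, -20.1], [0, -22, 11, 0, 0, -20.1], [0, -26, 11, 0, 0, -20.1], [0.1, -27.1, 11, 0, 0, -20.1], [0.1, -27.1, 11, 0, 0, -20.1], [0.1, -27.1, 11, 0, 0, -20.1]]]'

```text
clock: 10.4
tcp_pos: [0.4325, -0.0128, 0.1386]
orientation: [-0.0, 0.696, 0.719, 0.0]
wrist_force: [0.2, 0.7, -0.6]
finger_gap: 0.0151
```

```bash
python3 - <<'E'
from h import *
s=get_state();c=read_camera("wrist");save(c,"w4.png");W=cloud(c,s);print(s["tcp_pos"],s["orientation"],s["clock"],s["finger_gap"])
o=np.array([606.2,-27.3]);a=np.radians(1.85);R=np.array([[np.cos(a),-np.sin(a)],[np.sin(a),np.cos(a)]])
print((s["tcp_pos"][:2]*1000-o)@R)
for d in find_in(c,"tablet0"):
    if d["conf"]>.25:
        u,v=map(int,d["box"][:2]); print(round(d["conf"],2),np.round(d["box"]),np.round(W[v,u],3),np.round((W[v,u,:2]*1000-o)@R))
E
```

```text
[ 0.4325353  -0.01276285  0.13861787] [-4.82177165e-04  6.95513452e-01  7.18512910e-01  6.08476038e-05] 10.4 0.015053223203588909
[-173.10487448   20.13598724]
0.81 [452. 185.  41.  36.] [0.515 0.006 0.07 ] [-90.  37.]
0.76 [401. 240.  38.  33.] [ 0.487 -0.031  0.069] [-119.    0.]
0.67 [396. 181.  38.  37.] [0.48  0.007 0.068] [-125.   39.]
0.61 [461. 233.  42.  34.] [ 0.526 -0.026  0.069] [-80.   4.]
```

View pics/w4.png

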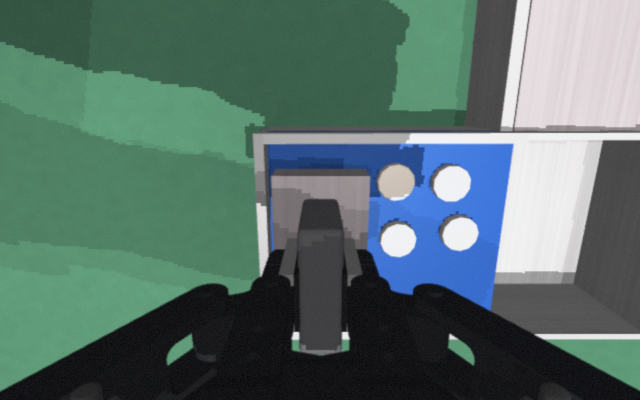

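The wrist view shows all four tablets ahead of the held scraper, which is centred at station (-173, 20). I'll lower it, then sweep.

>>> send_rows --deltas '[[[0, -0.06, -2, 0, 0, 0], [0, -0.06, -4, 0, 0, 0], [0, -0.06, -5.0, 0, 0, 0], [0, -0.06, -5.0, 0, 0, 0], [0, -0.06, -5.0, 0, 0, 0]]]'

```text
clock: 11.0
tcp_pos: [0.4329, -0.0133, 0.089]
orientation: [-0.0, 0.695, 0.719, -0.0]
wrist_force: [0.6, 0.7, -1.6]
finger_gap: 0.0149
```

>>> send_rows --deltas '[[[0.3, 0.01, -0.12, 0, 0, 0], [1, 0.03, -0.12, 0, 0, 0], [2, 0.06, -0.12, 0, 0, 0], [3, 0.1, -0.12, 0, 0, 0], [4, 0.13, -0.12, 0, 0, 0], [5, 0.16, -0.12, 0, 0, 0], [6, 0.19, -0.12, 0, 0, 0], [7, 0.22, -0.12, 0, 0, 0], [8, 0.26, -0.12, 0, 0, 0], [9, 0.29, -0.12, 0, 0, 0], [10, 0.32, -0.12, 0, 0, 0], [11, 0.35, -0.12, 0, 0, 0]]]'

```text
clock: 12.2
tcp_pos: [0.5438, -0.0104, 0.0876]
orientation: [0.0, 0.695, 0.719, 0.0]
wrist_force: [0.3, 0.1, -1.4]
finger_gap: 0.015
```

>>> send_rows --deltas '[[[0.5, 0.02, 0, 0, 0, 0], [0.7, 0.02, 0, 0, 0, 0], [0.7, 0.02, 0, 0, 0, 0], [0.7, 0.02, 0, 0, 0, 0]]]'

```text
clock: 12.6
tcp_pos: [0.5494, -0.0101, 0.0875]
orientation: [-0.0, 0.695, 0.719, -0.0]
wrist_force: [-0.6, 0.4, -1.0]
finger_gap: 0.0151
```

```bash
python3 - <<'E'
from h import *
s=get_state();c=read_camera("top");save(c,"t5.png");print(s["tcp_pos"],s["finger_gap"])
a=cv2.imread("pics/t5.png");b=cv2.resize(a[120:270,220:420],(800,600))
cv2.imwrite("pics/t5z.png",b)
c=read_camera("scene");save(c,"s5.png")
a=cv2.imread("pics/s5.png");cv2.imwrite("pics/s5z.png",cv2.resize(a[150:300,240:440],(800,600)))
E
```

```text
[ 0.54938213 -0.01014395  0.08750212] 0.015146867376984395
```

View pics/t5z.png

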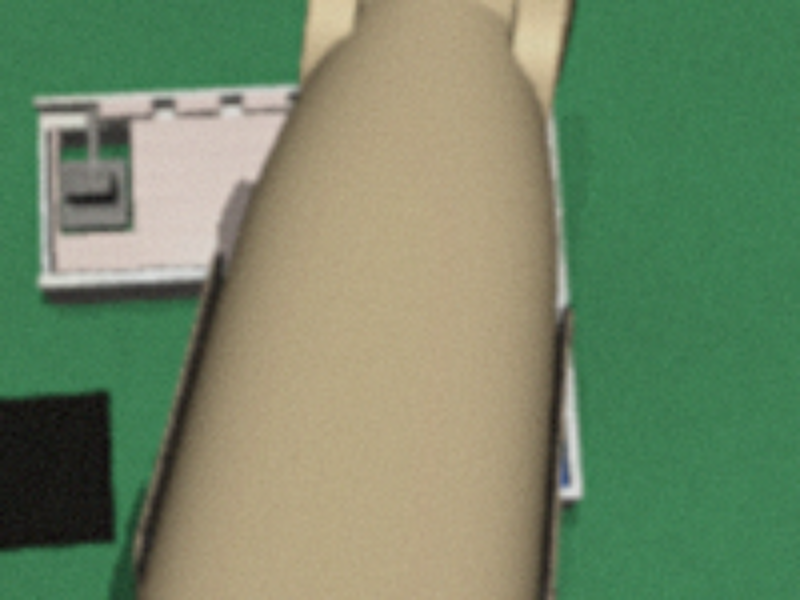

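View pics/s5z.png

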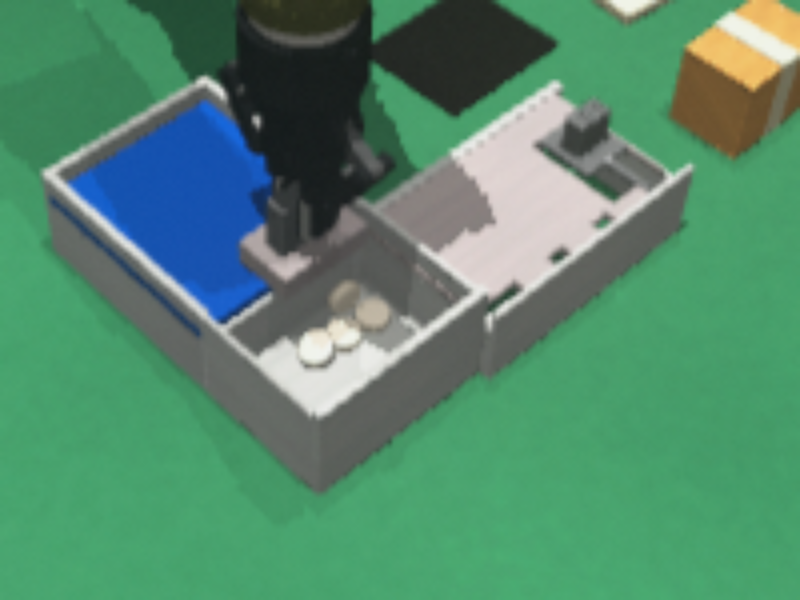

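Scene view: the four tablets lie in the box (around 315–375, 290–350) and the board is empty. Now the scraper goes back to the mat.

>>> send_rows --deltas '[[[0, 0, 2.5, 0, 0, 0], [0, 0, 5, 0, 0, 0], [-1.4, 3, 6, 0, 0, 0], [-3.2, 7, 6, 0, 0, 0], [-5, 11, 6, 0, 0, 0], [-6.9, 15, 6, 0, 0, 0], [-8.8, 19, 6, 0, 0, 0], [-10.6, 23, 6, 0, 0, 0], [-12.1, 26.2, 5, 0, 0, 0], [-12.1, 26.2, 2, 0, 0, 0], [-12.1, 26.2, 0, 0, 0, 0], [-12.1, 26.2, -2, 0, 0, 0]]]'

```text
clock: 13.9
tcp_pos: [0.4281, 0.2521, 0.0669]
orientation: [0.0, 0.695, 0.719, 0.0]
wrist_force: [0.9, 0.4, -1.2]
finger_gap: 0.0149
```

>>> send_rows --deltas '[[[0, 0, -1.5, 0, 0, 0], [0, 0, -2.5, 0, 0, 0], [0, 0, -3.2, 0, 0, 0], [0, 0, -3.55, 0, 0, 0], [0, 0, -3.55, 0, 0, 0], [0, 0, -3.55, 0, 0, 0]]]'

```text
clock: 14.5
tcp_pos: [0.4294, 0.2519, 0.0327]
orientation: [0.0, 0.695, 0.719, 0.0]
wrist_force: [0.4, -0.1, -0.9]
finger_gap: 0.0151
```

>>> send_rows --deltas '[[[0, 0, -0.2, 0, 0, 0], [0, 0, -0.3, 0, 0, 0], [0, 0, -0.3, 0, 0, 0]]]'

```text
clock: 14.8
tcp_pos: [0.4294, 0.252, 0.0298]
orientation: [0.0, 0.695, 0.719, 0.001]
wrist_force: [-0.8, -0.5, 2.6]
finger_gap: 0.0148
```

>>> send_rows --deltas '[[[0, 0, 0, 0, 0, 0], [0, 0, 0, 0, 0, 0], [0, 0, 0, 0, 0, 0], [0, 0, 0, 0, 0, 0], [0, 0, 0, 0, 0, 0], [0, 0, 4, 0, 0, 0], [0, 0, 8, 0, 0, 0], [0, 0, 13, 0, 0, 0], [0, 0, 13, 0, 0, 0]]]' --jaw 0.5

```text
clock: 15.7
tcp_pos: [0.4328, 0.2534, 0.1657]
orientation: [0.002, 0.695, 0.719, 0.005]
wrist_force: [0.3, 0.5, -0.1]
finger_gap: 0.0643
```

```bash
python3 - <<'E'
from h import *
s=get_state();c=read_camera("wrist");save(c,"w6.png");W=cloud(c,s);print(s["tcp_pos"],s["orientation"],s["clock"],s["finger_gap"])
X,Y,Z=W[...,0],W[...,1],W[...,2]
for z in(.05,.012):
  p=W[(Z>z)&(Z<.07)&(np.hypot(X-.43,Y-.252)<.06)]
  print(len(p),cv2.minAreaRect(p[:,:2].astype(np.float32)*1000),np.median(p[:,2]))
c=read_camera("top");save(c,"t6.png");W=cloud(c);X,Y,Z=W[...,0],W[...,1],W[...,2]
for d in find_in(c,"canister0"):
    if d["conf"]>.3:
        u,v=map(int,d["box"][:2]);q=W[v,u]
        p=W[(Z>.014)&(Z<.035)&(np.hypot(X-q[0],Y-q[1])<.03)]
        if len(p): print(d["conf"],d["box"],q,cv2.minEnclosingCircle(p[:,:2].astype(np.float32)*1000))
a=cv2.imread("pics/t6.png");cv2.imwrite("pics/t6z.png",cv2.resize(a[110:290,120:520],(800,360)))
E
```

```text
[0.43277874 0.25339965 0.16574197] [0.00244885 0.69535191 0.71864597 0.00526228] 15.7 0.0643447717871873
1450 ((430.6404113769531, 252.29794311523438), (15.97591781616211, 49.2718505859375), 2.2338738441467285) 0.06401472013794267
4292 ((430.6217956542969, 251.9539031982422), (44.09906768798828, 69.78522491455078), 1.9219937324523926) 0.022693809660262243
0.55 [469.9, 242.8, 17.0, 17.9] [ 0.40266862 -0.37691743  0.02715654] ((405.0806579589844, -378.9156494140625), 16.175765991210938)
0.49 [468.6, 215.6, 16.5, 9.5] [ 0.47304779 -0.38024416  0.02681411] ((469.7147521972656, -384.6302185058594), 16.495920181274414)
```

View pics/t6z.png

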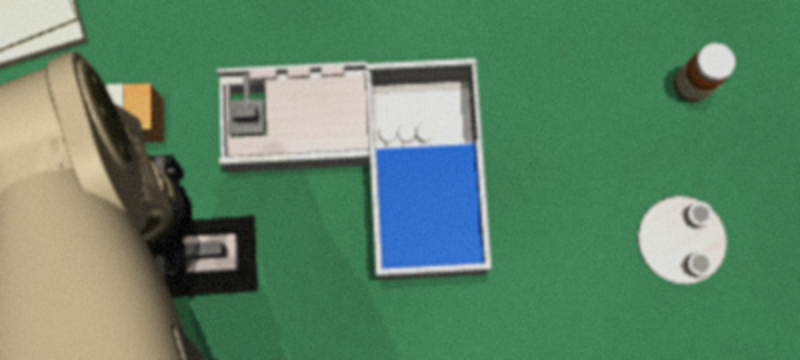

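Top view: scraper is upright at the middle of its mat (430.6, 252), the board is empty, and both canisters are still where they started. Now the first canister.

>>> send_rows --deltas '[[[0, -5, 0, 0, 0, -4], [0, -10, 0, 0, 0, -8], [0, -15, 0, 0, 0, -12], [0, -20, 0, 0, 0, -16], [0, -25, 0, 0, 0, -20], [0, -30, 0, 0, 0, -24], [0, -35, 0, 0, 0, -28], [-0.5, -40, 0, 0, 0, -32], [-1, -45, 0, 0, 0, -36], [-1.5, -50, 0, 0, 0, -40], [-2, -55, -1, 0, 0, -43], [-2.5, -60, -3, 0, 0, -46.8]]]' --jaw 0.5

```text
clock: 17.05
tcp_pos: [0.4036, -0.3448, 0.1302]
orientation: [-0.0, 0.924, 0.382, 0.0]
wrist_force: [0.6, 0.5, 0.2]
finger_gap: 0.0637
```

>>> send_rows --deltas '[[[-0.2, -3.2, -2, 0, 0, 0], [-0.2, -3.2, -2, 0, 0, 0], [-0.2, -3.2, -2, 0, 0, 0]]]'

```text
clock: 17.35
tcp_pos: [0.4008, -0.3735, 0.1087]
orientation: [-0.003, 0.924, 0.383, -0.001]
wrist_force: [-0.8, 0.4, 0.5]
finger_gap: 0.064
```

```bash
python3 - <<'E'
from h import *
s=get_state();c=read_camera("wrist");save(c,"w7.png");W=cloud(c,s);print(s["tcp_pos"],s["orientation"],s["clock"],s["finger_gap"])
X,Y,Z=W[...,0],W[...,1],W[...,2]
for cx,cy in [(.404,-.38),(.469,-.3845)]:
  p=W[(Z>.016)&(Z<.035)&(np.hypot(X-cx,Y-cy)<.03)]
  if len(p):print(len(p),cv2.minEnclosingCircle(p[:,:2].astype(np.float32)*1000),np.median(p[:,2]))
E
```

```text
[ 0.40080026 -0.37352616  0.10865558] [-2.77037375e-03  9.23909408e-01  3.82600683e-01 -6.69626559e-04] 17.35 0.06399038046513793
1668 ((403.7013244628906, -381.3759460449219), 15.892901420593262) 0.0252305345046481
1905 ((468.7147521972656, -386.78533935546875), 16.012205123901367) 0.025297461603928234
```

View pics/w7.png

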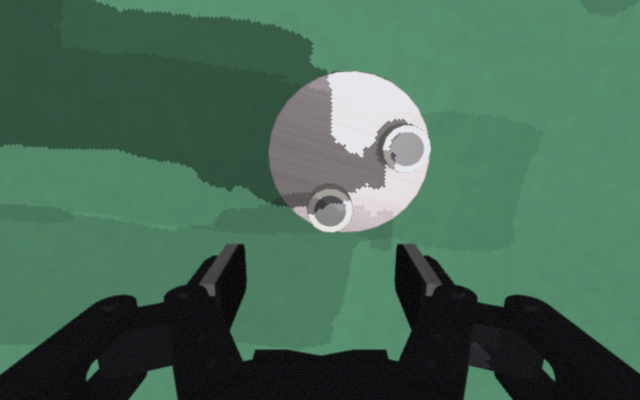

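>>> send_rows --deltas '[[[0, 0, -3, 0, 0, 0], [0, 0, -3, 0, 0, 0], [0, 0, -3, 0, 0, 0]]]'

```text
clock: 17.7
tcp_pos: [0.4023, -0.3729, 0.0815]
orientation: [-0.001, 0.923, 0.384, -0.0]
wrist_force: [0.2, 0.1, 0.7]
finger_gap: 0.0638
```

>>> send_rows --deltas '[[[0.13, -0.75, -1, 0, 0, 0], [0.13, -0.75, -3.5, 0, 0, 0], [0.13, -0.75, -6, 0, 0, 0], [0.13, -0.75, -7.3, 0, 0, 0], [0.13, -0.75, -7.3, 0, 0, 0], [0.13, -0.75, -7.3, 0, 0, 0]]]'

```text
clock: 18.3
tcp_pos: [0.4041, -0.3826, 0.0089]
orientation: [0.0, 0.924, 0.383, 0.0]
wrist_force: [-0.5, -0.2, 0.6]
finger_gap: 0.064
```

>>> send_rows --deltas '[[[0, 0, 0, 0, 0, 0], [0, 0, 0, 0, 0, 0], [0, 0, 0, 0, 0, 0], [0, 0, 0, 0, 0, 0], [0, 0, 0, 0, 0, 0]]]' --jaw -1 --force 40

```text
clock: 18.8
tcp_pos: [0.4044, -0.383, 0.0097]
orientation: [0.001, 0.924, 0.383, 0.0]
wrist_force: [-0.8, 0.4, 6.1]
finger_gap: 0.03
```

>>> send_rows --deltas '[[[0, 0, 4, 0, 0, 0], [0, 0, 8, 0, 0, 0], [1.5, 2.4, 12, 0, 0, 5], [4.1, 6.4, 12, 0, 0, 11], [6.7, 10.4, 12, 0, 0, 17], [9.3, 14.4, 12, 0, 0, 23], [11.9, 18.4, 12, 0, 0, 29], [14.5, 22.4, 12, 0, 0, 35], [17.1, 26.4, 12, 0, 0, 41], [19.7, 30.6, 12, 0, 0, 46.9], [21.1, 32.8, 12, 0, 0, 46.9], [21.1, 32.8, 12, 0, 0, 46.9]]]'

```text
clock: 20.0
tcp_pos: [0.6163, -0.0506, 0.1283]
orientation: [0.0, 0.693, 0.721, 0.001]
wrist_force: [-0.4, 0.4, 0.6]
finger_gap: 0.0299
```

```bash
python3 - <<'E'
from h import *
s=get_state();c=read_camera("wrist");save(c,"w8.png");W=cloud(c,s);print(s["tcp_pos"],s["orientation"],s["clock"],s["finger_gap"])
o=np.array([606.2,-27.3]);a=np.radians(1.85);R=np.array([[np.cos(a),-np.sin(a)],[np.sin(a),np.cos(a)]])
print((s["tcp_pos"][:2]*1000-o)@R)
for d in find_in(c,"tablet0"):
    if d["conf"]>.25:
        u,v=map(int,d["box"][:2]); print(round(d["conf"],2),np.round(d["box"]),np.round(W[v,u],3),np.round((W[v,u,:2]*1000-o)@R))
E
```

```text
[ 0.61632368 -0.05063592  0.12829935] [2.25987347e-04 6.92963397e-01 7.20972457e-01 6.28732446e-04] 20.0 0.02992165356669137
[  9.36505106 -23.65057963]
0.92 [252. 109.  15.  33.] [0.568 0.01  0.029] [-37.  38.]
0.79 [283. 166.  33.  32.] [nan nan nan] [nan nan]
0.7 [282. 100.  34.  32.] [0.587 0.017 0.015] [-18.  45.]
0.66 [283. 133.  36.  34.] [ 0.588 -0.007  0.014] [-18.  21.]
```

View pics/w8.png

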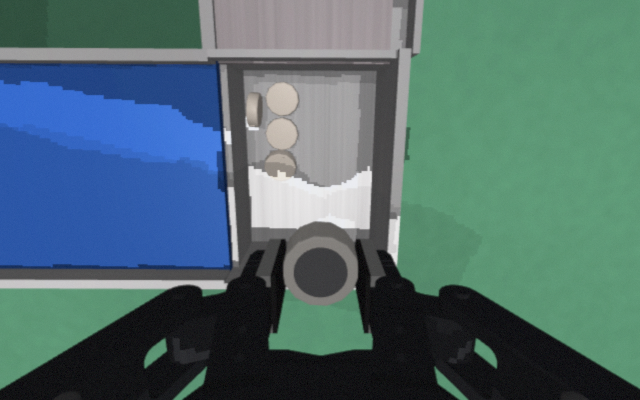

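>>> send_rows --deltas '[[[0, -0.9, -2, 0, 0, 0], [0, -0.9, -5, 0, 0, 0], [0, -0.9, -8, 0, 0, 0], [0, -0.9, -9.3, 0, 0, 0], [0, -0.9, -9.3, 0, 0, 0], [0, -0.9, -9.3, 0, 0, 0]]]'

```text
clock: 20.7
tcp_pos: [0.6145, -0.0642, 0.0358]
orientation: [0.0, 0.695, 0.719, 0.0]
wrist_force: [0.5, 0.1, 0.8]
finger_gap: 0.0299
```

>>> send_rows --deltas '[[[0, 0, 0, 0, 0, 0], [0, 0, 0, 0, 0, 0], [0, 0, 0, 0, 0, 0], [0, 0, 5, 0, 0, 0], [0, 0, 10, 0, 0, 0], [0, 0, 10, 0, 0, 0]]]' --jaw 0

```text
clock: 21.3
tcp_pos: [0.6197, -0.0643, 0.1439]
orientation: [0.006, 0.695, 0.719, 0.004]
wrist_force: [0.2, 0.1, 0.6]
finger_gap: 0.0425
```

```bash
python3 - <<'E'
from h import *
s=get_state();print(s["tcp_pos"],s["finger_gap"])
c=read_camera("top");save(c,"t9.png");W=cloud(c);X,Y,Z=W[...,0],W[...,1],W[...,2]
for cx,cy in [(.469,-.386)]:
  p=W[(Z>.016)&(Z<.035)&(np.hypot(X-cx,Y-cy)<.05)]
  if len(p):print(len(p),cv2.minEnclosingCircle(p[:,:2].astype(np.float32)*1000),np.median(p[:,2]))
c=read_camera("scene");save(c,"s9.png")
a=cv2.imread("pics/s9.png");cv2.imwrite("pics/s9z.png",cv2.resize(a[110:370,130:460],(760,598)))
E
```

```text
[ 0.61971922 -0.06430825  0.14390609] 0.04246822008548251
127 ((469.5761413574219, -384.4145202636719), 16.476438522338867) 0.02466484720546407
```

View pics/s9z.png

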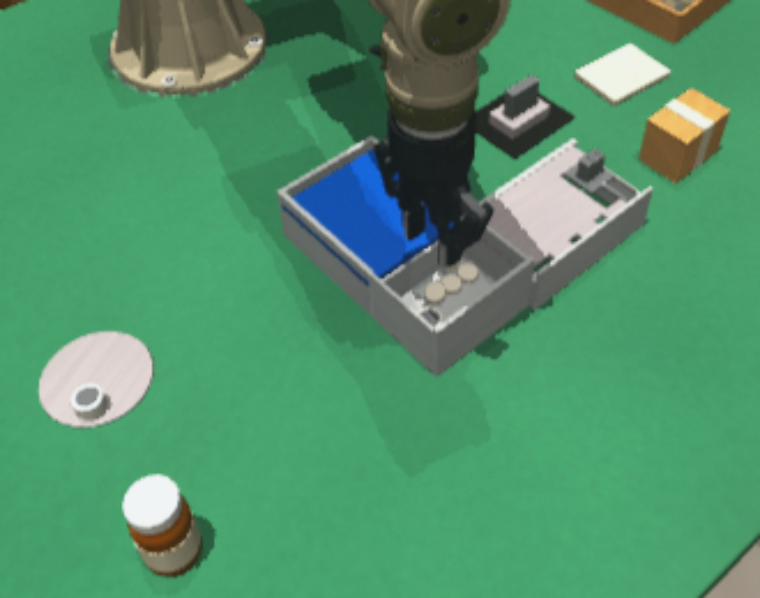

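The first canister is in the box and the second is still on the dish at zoom (88, 400).

>>> send_rows --deltas '[[[-1.8, -4, 0, 0, 0, -6], [-3.6, -8, 0, 0, 0, -12], [-5.4, -12, 0, 0, 0, -18], [-7.2, -16, 0, 0, 0, -24], [-9, -20, 0, 0, 0, -30], [-10.9, -24, 0, 0, 0, -36], [-12.7, -28, 0, 0, 0, -42], [-14.6, -32.2, -1, 0, 0, -46.9], [-14.6, -32.2, -4, 0, 0, -46.9], [-14.6, -32.2, -6, 0, 0, -46.9], [-14.6, -32.2, -6, 0, 0, -46.9], [-14.6, -32.2, -6, 0, 0, -46.9]]]' --jaw 0.5

```text
clock: 22.6
tcp_pos: [0.468, -0.3843, 0.0742]
orientation: [-0.001, 0.924, 0.383, -0.0]
wrist_force: [0.4, -0.4, 0.7]
finger_gap: 0.0637
```

```bash
python3 - <<'E'
from h import *
s=get_state();c=read_camera("wrist");save(c,"w10.png");W=cloud(c,s);print(s["tcp_pos"],s["orientation"],s["clock"],s["finger_gap"])
X,Y,Z=W[...,0],W[...,1],W[...,2]
p=W[(Z>.016)&(Z<.035)&(np.hypot(X-.469,Y+.3855)<.03)]
if len(p):print(len(p),cv2.minEnclosingCircle(p[:,:2].astype(np.float32)*1000),np.median(p[:,2]))
E
```

```text
[ 0.46797521 -0.38426732  0.07415899] [-1.35565571e-03  9.23604238e-01  3.83344677e-01 -4.82570971e-04] 22.6 0.06367826123725126
2252 ((468.6528015136719, -386.749755859375), 16.038225173950195) 0.0252368834351486
```

>>> send_rows --deltas '[[[0, -0.2, -3, 0, 0, 0], [0, -0.2, -5.5, 0, 0, 0], [0, -0.2, -6.4, 0, 0, 0], [0, -0.2, -6.4, 0, 0, 0], [0, -0.2, -6.4, 0, 0, 0]]]'

```text
clock: 23.15
tcp_pos: [0.4696, -0.3876, 0.0127]
orientation: [0.001, 0.924, 0.384, 0.0]
wrist_force: [0.3, -0.7, 0.4]
finger_gap: 0.0641
```

>>> send_rows --deltas '[[[0, 0, 0, 0, 0, 0], [0, 0, 0, 0, 0, 0], [0, 0, 0, 0, 0, 0], [0, 0, 0, 0, 0, 0], [0, 0, 0, 0, 0, 0]]]' --jaw -1 --force 40

```text
clock: 23.65
tcp_pos: [0.4695, -0.3879, 0.0129]
orientation: [0.001, 0.924, 0.383, 0.001]
wrist_force: [-1.0, 1.4, 6.6]
finger_gap: 0.03
```

>>> send_rows --deltas '[[[0, 0, 4, 0, 0, 0], [0, 0, 8, 0, 0, 0], [1, 2.4, 12, 0, 0, 5], [2.8, 7, 12, 0, 0, 11], [4.6, 11.4, 12, 0, 0, 17], [6.4, 15.8, 12, 0, 0, 23], [8.2, 20.2, 12, 0, 0, 29], [10, 24.7, 12, 0, 0, 35], [11.8, 29.2, 12, 0, 0, 41], [13.6, 33.6, 12, 0, 0, 46.9], [14.6, 36.1, 12, 0, 0, 46.9], [14.6, 36.1, 12, 0, 0, 46.9]]]'

```text
clock: 24.85
tcp_pos: [0.6157, -0.0224, 0.1314]
orientation: [0.0, 0.693, 0.721, 0.001]
wrist_force: [-0.1, -0.9, 0.0]
finger_gap: 0.0302
```

```bash
python3 - <<'E'
from h import *
s=get_state();c=read_camera("wrist");save(c,"w11.png");print(s["tcp_pos"],s["orientation"],s["clock"],s["finger_gap"])
E
```

```text
[ 0.61571792 -0.02236761  0.13144283] [8.26298093e-05 6.92913507e-01 7.21020470e-01 5.88565565e-04] 24.85 0.03015984339715328
```

View pics/w11.png

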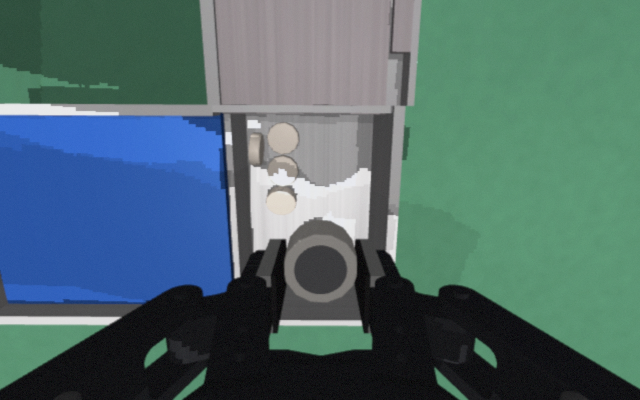

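The canister is held over the free part of the box, with tablets at cols 255–295, rows 135–205 clear of the fingers. I'll lower it to a safe height and release.

>>> send_rows --deltas '[[[0, 0, -2, 0, 0, 0], [0, 0, -5, 0, 0, 0], [0, 0, -7.5, 0, 0, 0], [0, 0, -7.7, 0, 0, 0], [0, 0, -7.7, 0, 0, 0]]]'

```text
clock: 25.4
tcp_pos: [0.614, -0.0271, 0.0541]
orientation: [-0.001, 0.695, 0.719, -0.001]
wrist_force: [-0.6, -0.2, 0.2]
finger_gap: 0.0299
```

>>> send_rows --deltas '[[[0, 0, 0, 0, 0, 0], [0, 0, 0, 0, 0, 0], [0, 0, 0, 0, 0, 0], [0, -1, 5, 0, 0, 0], [0, -5, 10, 0, 0, 0], [0, -8, 12, 0, 0, 0], [0, -8, 12, 0, 0, 0], [0, -8, 12, 0, 0, 0]]]' --jaw 0

```text
clock: 26.2
tcp_pos: [0.6154, -0.1071, 0.1758]
orientation: [0.001, 0.695, 0.719, 0.001]
wrist_force: [-0.4, 0.4, -0.5]
finger_gap: 0.0432
```

```bash
python3 - <<'E'
from h import *
s=get_state();c=read_camera("wrist");save(c,"w12.png");W=cloud(c,s);print(s["tcp_pos"],s["finger_gap"],s["clock"])
o=np.array([606.2,-27.3]);a=np.radians(1.85);R=np.array([[np.cos(a),-np.sin(a)],[np.sin(a),np.cos(a)]])
for t in("tablet0","canister0"):
  for d in find_in(c,t):
    if d["conf"]>.25:
        u,v=map(int,d["box"][:2]);q=np.nanmedian(W[v-4:v+5,u-4:u+5].reshape(-1,3),0); print(t,round(d["conf"],2),np.round(d["box"]),np.round(q[2],3),np.round((q[:2]*1000-o)@R))
c=read_camera("scene");save(c,"s12.png")
a=cv2.imread("pics/s12.png");cv2.imwrite("pics/s12z.png",cv2.resize(a[150:300,240:440],(800,600)))
E
```

```text
[ 0.61544436 -0.10713578  0.17583081] 0.04318695259720603 26.2
tablet0 0.93 [290.  60.  27.  31.] 0.014 [-17.  21.]
tablet0 0.66 [289.  88.  32.  27.] 0.019 [-18.  -2.]
tablet0 0.64 [291.  30.  34.  36.] 0.014 [-16.  43.]
tablet0 0.56 [264.  35.  12.  30.] 0.029 [-36.  37.]
canister0 0.69 [323.  88.  39.  37.] 0.027 [10. -2.]
canister0 0.61 [321. 132.  38.  42.] 0.026 [  8. -36.]
```

View pics/w12.png

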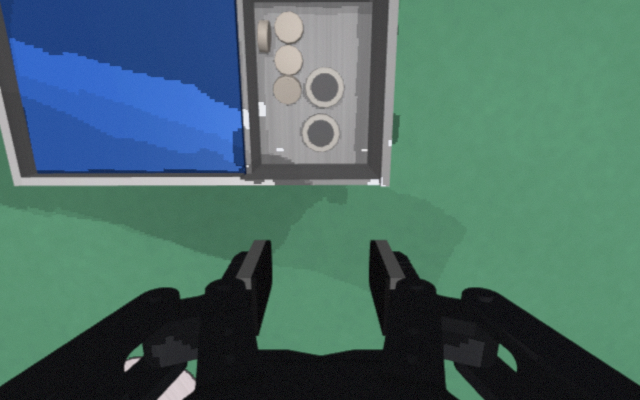

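View pics/s12z.png

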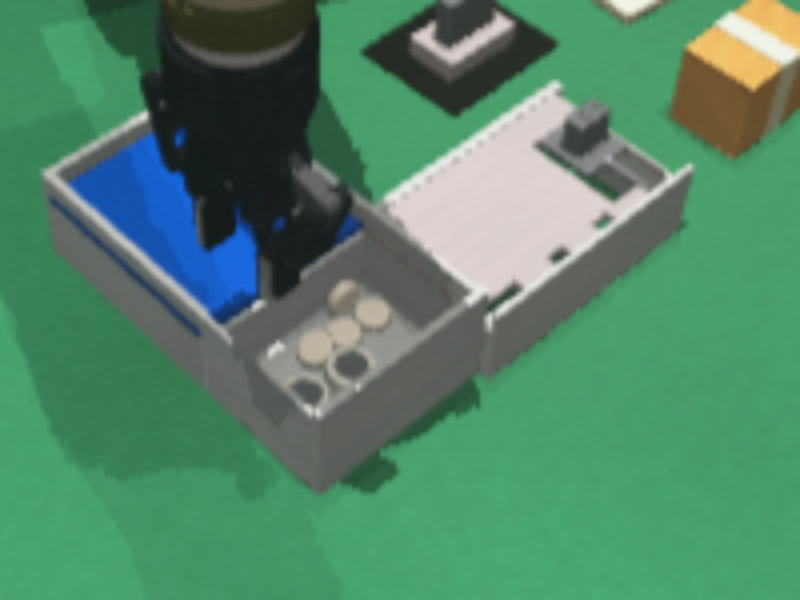

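All four tablets and both canisters are in the box. Now the tab and shutting the cover.

>>> send_rows --deltas '[[[0, 4, 0, 0, 0, 0], [-0.4, 9, 0, 0, 0, 0], [-0.7, 14, 0, 0, 0, 0], [-1, 19, 0, 0, 0, 0], [-1.3, 24, 0, 0, 0, 0], [-1.5, 28, 0, 0, 0, 0], [-1.6, 30.5, -1, 0, 0, 0], [-1.6, 30.5, -4, 0, 0, 0], [-1.6, 30.5, -4, 0, 0, 0], [-1.6, 30.5, -4, 0, 0, 0]]]' --jaw 0.2

```text
clock: 27.4
tcp_pos: [0.5971, 0.1992, 0.1331]
orientation: [-0.001, 0.694, 0.72, -0.002]
wrist_force: [0.5, -0.5, -0.1]
finger_gap: 0.0512
```

```bash
python3 - <<'E'
from h import *
s=get_state();c=read_camera("wrist");save(c,"w13.png");W=cloud(c,s);print(s["tcp_pos"],s["finger_gap"],s["clock"])
X,Y,Z=W[...,0],W[...,1],W[...,2]
p=W[(Z>.082)&(Z<.1)&(abs(X-.599)<.04)&(abs(Y-.197)<.04)]
print(len(p),cv2.minAreaRect(p[:,:2].astype(np.float32)*1000),np.median(p[:,2]))
E
```

```text
[0.59714254 0.19920917 0.13307068] 0.05120795404774871 27.4
1513 ((598.7255859375, 197.61605834960938), (16.772991180419922, 29.95832633972168), 2.4150032997131348) 0.0912245030129022
```

>>> send_rows --deltas '[[[0.1, -0.1, -3, 0, 0, 0], [0.1, -0.1, -6, 0, 0, 0], [0.1, -0.1, -6.6, 0, 0, 0], [0.1, -0.1, -6.6, 0, 0, 0], [0.1, -0.1, -6.6, 0, 0, 0]]]'

```text
clock: 27.95
tcp_pos: [0.601, 0.1977, 0.0702]
orientation: [0.001, 0.695, 0.719, 0.001]
wrist_force: [-0.1, 0.7, 1.4]
finger_gap: 0.0515
```

>>> send_rows --deltas '[[[0, 0, 0, 0, 0, 0], [0, 0, 0, 0, 0, 0], [0, 0, 0, 0, 0, 0], [0, 0, 0, 0, 0, 0], [0, 0, 0, 0, 0, 0]]]' --jaw -1 --force 80

```text
clock: 28.45
tcp_pos: [0.598, 0.198, 0.0687]
orientation: [-0.001, 0.695, 0.719, -0.001]
wrist_force: [-5.3, 0.3, 4.3]
finger_gap: 0.0141
```

>>> send_rows --deltas '[[[0, 0, -0.4, 0, 0, 0], [0, 0, -0.85, 0, 0, 0], [0, 0, -0.85, 0, 0, 0], [0, 0, -0.85, 0, 0, 0]]]'

```text
clock: 28.85
tcp_pos: [0.5981, 0.1981, 0.062]
orientation: [-0.001, 0.695, 0.719, -0.0]
wrist_force: [-8.5, -0.1, 13.1]
finger_gap: 0.0143
```

>>> send_rows --deltas '[[[-0.25, 0, -0.1, 0, 0, 0], [-0.25, 0, -0.1, 0, 0, 0], [-0.25, 0, -0.1, 0, 0, 0]]]'

```text
clock: 29.15
tcp_pos: [0.5979, 0.1981, 0.062]
orientation: [0.001, 0.695, 0.719, 0.001]
wrist_force: [-5.7, -1.5, 13.1]
finger_gap: 0.0142
```

>>> send_rows --deltas '[[[0, -0.8, 0, 0, 0, 0], [0.06, -2, 0, 0, 0, 0], [0.11, -3.5, 0, 0, 0, 0], [0.16, -5, 0, 0, 0, 0], [0.21, -6.5, 0, 0, 0, 0], [0.26, -8, 0, 0, 0, 0], [0.31, -9.5, 0, 0, 0, 0], [0.36, -11, 0, 0, 0, 0], [0.4, -12.2, 0, 0, 0, 0], [0.42, -13.1, 0, 0, 0, 0], [0.42, -13.2, 0, 0, 0, 0], [0.42, -13.2, 0, 0, 0, 0]]]'

```text
clock: 30.35
tcp_pos: [0.6024, 0.0681, 0.0621]
orientation: [-0.0, 0.694, 0.72, 0.003]
wrist_force: [-4.7, 7.8, 14.4]
finger_gap: 0.0141
```

Moved the full 130 mm to the stop. Release the tab and retreat.

>>> send_rows --deltas '[[[0, 0.05, 0.4, 0, 0, 0], [0, 0.1, 0.9, 0, 0, 0], [0, 0.1, 0.95, 0, 0, 0], [0, 0.1, 0.95, 0, 0, 0]]]'

```text
clock: 30.75
tcp_pos: [0.6022, 0.068, 0.069]
orientation: [0.0, 0.694, 0.72, 0.001]
wrist_force: [0.9, 5.5, 2.5]
finger_gap: 0.0142
```

>>> send_rows --deltas '[[[0, 0, 0, 0, 0, 0], [0, 0, 0, 0, 0, 0], [0, 0, 0, 0, 0, 0], [0, 0, 4, 0, 0, 0], [0, 0, 8, 0, 0, 0], [0, 0, 12, 0, 0, 0], [0, 0, 12, 0, 0, 0], [0, 0, 12, 0, 0, 0]]]' --jaw 0.2

```text
clock: 31.55
tcp_pos: [0.6022, 0.0665, 0.1893]
orientation: [0.001, 0.695, 0.719, 0.001]
wrist_force: [-0.9, 1.1, -0.7]
finger_gap: 0.0512
```

```bash
python3 - <<'E'
from h import *
s=get_state();c=read_camera("wrist");save(c,"w14.png");W=cloud(c,s);print(s["tcp_pos"],s["finger_gap"],s["clock"])
X,Y,Z=W[...,0],W[...,1],W[...,2]
p=W[(Z>.078)&(Z<.1)&(abs(X-.603)<.035)&(abs(Y-.067)<.035)]
print(len(p),cv2.minAreaRect(p[:,:2].astype(np.float32)*1000),np.median(p[:,2]))
c=read_camera("top");W=cloud(c);X,Y,Z=W[...,0],W[...,1],W[...,2];save(c,"t14.png")
for z in(.05,.012):
  p=W[(Z>z)&(Z<.07)&(np.hypot(X-.43,Y-.252)<.06)]
  print(len(p),cv2.minAreaRect(p[:,:2].astype(np.float32)*1000),np.median(p[:,2]))
c=read_camera("scene");save(c,"s14.png")
a=cv2.imread("pics/s14.png");cv2.imwrite("pics/s14z.png",cv2.resize(a[110:370,130:460],(760,598)))
E
```

```text
[0.60224275 0.0664807  0.18928665] 0.051187254738863 31.55
944 ((604.707763671875, 61.50597381591797), (19.720291137695312, 43.57468032836914), 10.244017601013184) 0.0911768444123071
2 ((434.3418884277344, 278.27569580078125), (2.603886842727661, 0.0), -175.24093627929688) 0.06191764537907825
11 ((440.43646240234375, 283.0876770019531), (23.323545455932617, 9.238143920898438), 2.302304744720459) 0.022244470738916253
```

View pics/s14z.png

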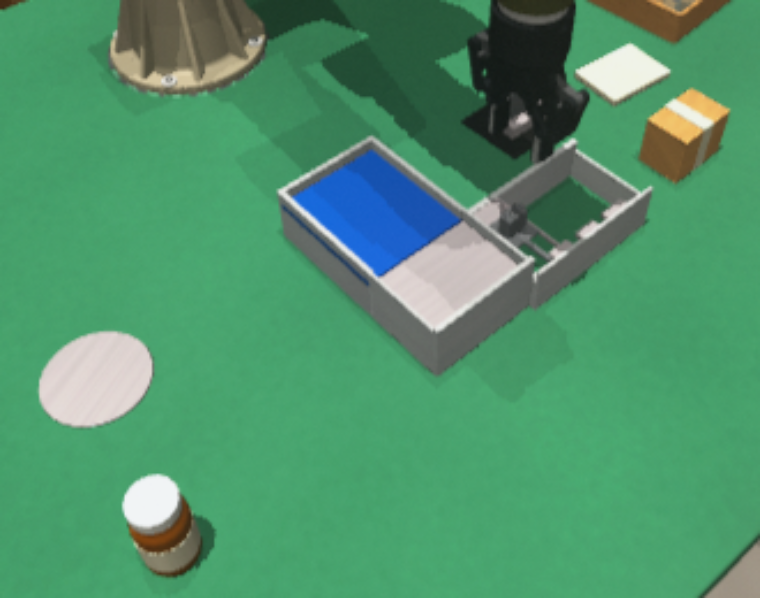

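View pics/w14.png

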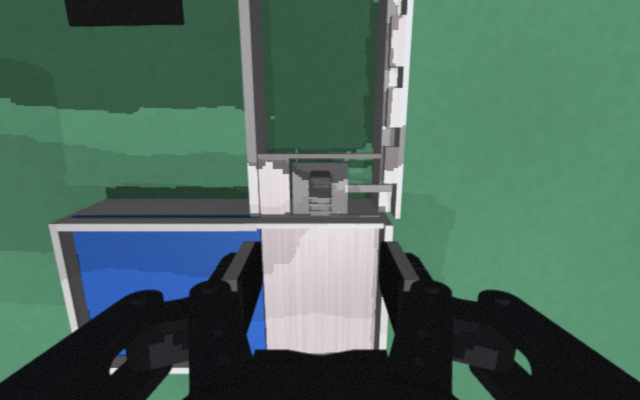

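Cover shut, but the arm hides the scraper. I'll move clear and check both.

>>> send_rows --deltas '[[[-1, -4, 2, 0, 0, 0], [-2, -8, 4, 0, 0, 0], [-4, -12, 5, 0, 0, 0], [-6, -16, 5, 0, 0, 0], [-8, -20, 5, 0, 0, 0], [-10, -24, 5, 0, 0, 0], [-12, -28, 5, 0, 0, 0], [-14, -32, 5, 0, 0, 0], [-16, -35, 5, 0, 0, 0], [-16, -35, 5, 0, 0, 0], [-16, -35, 5, 0, 0, 0], [-16, -35, 5, 0, 0, 0]]]'

```text
clock: 32.9
tcp_pos: [0.4414, -0.2822, 0.2374]
orientation: [-0.001, 0.695, 0.719, 0.0]
wrist_force: [-0.0, 0.5, -0.2]
finger_gap: 0.0511
```

```bash
python3 - <<'E'
from h import *
print(get_state()["tcp_pos"],get_state()["clock"])
for n in("top","scene"):
  c=read_camera(n);W=cloud(c);X,Y,Z=W[...,0],W[...,1],W[...,2];save(c,n+"15.png")
  def r(m,l):
    p=W[m]; print(n,l,len(p),[np.round(q,1) for q in cv2.minAreaRect(p[:,:2].astype(np.float32)*1000)],np.median(p[:,2]))
  r((Z>.05)&(Z<.07)&(np.hypot(X-.43,Y-.252)<.07),"handle"); r((Z>.012)&(Z<.07)&(np.hypot(X-.43,Y-.252)<.07),"scr")
  r((Z>.086)&(Z<.1)&(abs(X-.603)<.03)&(abs(Y-.067)<.03),"tab")
  r((Z>.055)&(Z<.11)&(X>.62)&(X<.69)&(Y>-.43)&(Y<-.35),"jar"); r((Z>.05)&(Z<.08)&(X>.56)&(X<.66)&(Y>.3)&(Y<.42),"carton")
  r((Z>.006)&(Z<.02)&(X>.4)&(X<.52)&(Y>.36)&(Y<.5),"pad")
  W0=np.load({"top":"top0.npy","scene":"scene0.npy"}[n]);W=W0;X,Y,Z=W[...,0],W[...,1],W[...,2]
  r((Z>.086)&(Z<.1)&(abs(X-.603)<.03)&(abs(Y-.067)<.03),"tab at start")
a=cv2.imread("pics/top15.png");cv2.imwrite("pics/t15z.png",cv2.resize(a[110:290,120:520],(800,360)))
E
```

```text
[ 0.44140903 -0.2821981   0.23743487] 32.9
top handle 145 [array([430.9, 253.2]), array([15.7, 51. ]), np.float64(2.0)] 0.06307183412206649
top scr 494 [array([431.3, 252.6]), array([44.7, 70.5]), np.float64(1.9)] 0.02353302611949995
top tab 79 [array([604.2,  68.7]), array([28. , 16.7]), np.float64(87.1)] 0.09110600122139408
top jar 432 [array([ 649.6, -393.7]), array([49.1, 47.7]), np.float64(79.8)] 0.09870171396656291
top carton 929 [array([611.3, 364.8]), array([62.1, 91.9]), np.float64(2.1)] 0.07064511367913655
top pad 1338 [array([457.4, 428.4]), array([107.5, 138.8]), np.float64(4.3)] 0.0125920125907763
top tab at start 80 [array([604.1,  68.7]), array([27.8, 17.1]), np.float64(88.6)] 0.09101791351651303
scene handle 105 [array([429.5, 252.3]), array([17.1, 49.8]), np.float64(2.4)] 0.06271730867505869
scene scr 377 [array([429.3, 251.5]), array([47.6, 74.7]), np.float64(1.0)] 0.026504357132071686
scene tab 73 [array([601.8,  68.8]), array([17. , 30.8]), np.float64(1.3)] 0.09087607733157858
scene jar 775 [array([ 651.4, -396.8]), array([49.6, 48.7]), np.float64(40.7)] 0.09862864578244272
scene carton 624 [array([609.5, 363.1]), array([62.9, 95.6]), np.float64(2.5)] 0.07080514857405573
scene pad 587 [array([456.2, 429.6]), array([114.3,  96.2]), np.float64(87.7)] 0.013179433579533195
scene tab at start 73 [array([601.5,  67.6]), array([18.1, 32.8]), np.float64(3.8)] 0.0906443859754071
```

View pics/t15z.png

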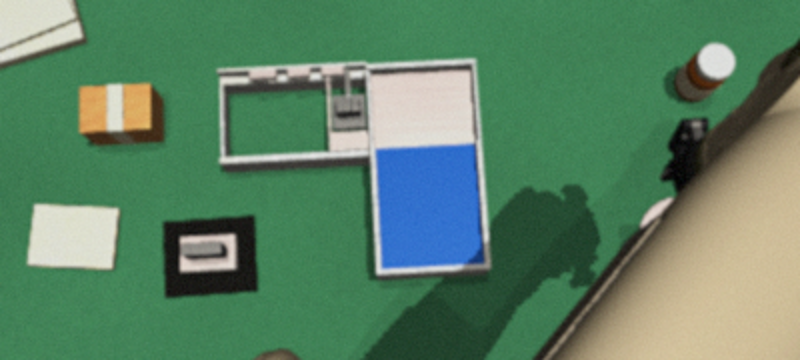

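Tab position and height match the start, and the scraper is upright in the middle of its mat. Handing in.

```bash
python3 -c "
from h import *
print(hand_in())"
```

```text
the job is handed in; nothing more can be done
None
```

I did the whole task and handed the job in at about 33 s of the 192 s allowed; the hand-in reports no verdict.

- **Cover:** I opened it with the tab pressed (the tab moved 129.8 mm) and later shut it the same way, 130 mm back to the stop. At the end the tab was within about 1 mm of its starting place in both fixed cameras. Its top was at the starting height of about 91 mm, so it had sprung up and latched.
- **Tablets and canisters:** One sweep put all 4 tablets in the box, and both canisters went in after them. The last look before shutting showed 4 tablets and 2 canisters inside. One tablet stands on edge against the board-side wall, with its top at about 29 mm, under the 40 mm limit. The fingers stayed clear of the tablets throughout.
- **Scraper:** It stands upright on its mat, within about 3 mm of the centre by the camera fits.
- **Bystanders:** The arm never went close to the jar, carton or notepad, and the last pictures show them where they were at the start. I judged this by eye rather than by matched measurements.

One reading differed from the others: on the shutting stroke the tab went down only 6.7 mm by the arm's measure, at 13 N, against 8.2 mm at 7.8 N when opening. The cover still slid the full distance and latched.

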